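Load a module board into a test fixture with its gate-slot slide

ROBOT

A 6-joint arm with a two-finger parallel gripper is mounted at the origin on a cart in front of the work surface, level with it; the furniture and walls round the work are solid. World frame = base frame: x ahead of the robot, y to its left, z up, the work surface at z = 0. Lengths are in mm, angles in rad, forces in N, time in s.
With the tool pointing down it reaches from about 375 to 925 mm from the base axis. Payload 5.7 kg.
Tool frame: the origin (TCP) lies at the very end of the fingers, on their centre line; the grasp point (between the pads) lies 19 mm behind it; z points along the fingers, y is the line along which they close (so a half turn about z gives the same grasp; the last joint's range is limited). The gripper opens to 88 mm and grips with 3 to 60 N. Pads are 20 mm wide; open, the fingers measure 115 mm over their backs; the gripper's body (75 mm by 178 mm) begins 61 mm behind the grasp point.
Start: joints at [1.214, 0.359, 1.51, -0, 1.272, -0.115], TCP at [143.665, 582.514, 222.623] pointing down, gripper open.
Joint ranges: [-2.97, 2.97], [-1.01, 2.36], [0.21, 2.38], [-0.96, 4.11], [0.2, 2.71], [-2.98, 2.98]. Speed limits (rad/s): [2.39, 2.39, 3.14, 3.14, 3.14, 3.14].

INTERFACE

Orientations are given as a rotation vector (axis times angle).
In Python, from bench import bot, cam, ticket gives the robot as it stands (bot), with the cameras (cam) and the job (ticket).
- The arm moves only by the tool jog_arm, called after "Call:" by a JSON object that holds its "method" and its "body". Schema: {"type":"object","properties":{"steps":{"type":"array","items":{"type":"number"},"minItems":4,"maxItems":32},"finger_gap":{"type":"number"},"only":{"type":"string"},"quiet":{"type":"boolean"},"lines":{"type":"string"}},"required":["steps"],"additionalProperties":false}. steps is one flat list of numbers that holds 1 to 8 rows one after another, with no inner brackets; each row has 4 numbers: dx, dy, dz in mm, then a turn about the tool's z in rad; each row is the pose to reach, as a shift and turn from the pose commanded when the call began, along the tool's axes at that moment; what a row does not reach only later rows make up. A row lasts 1/12 s, in which the tool goes at most 41.7 mm and 0.125 rad, less where a joint would pass 70% of its speed; a pose out of reach is approached as far as the arm can. finger_gap is the finger opening in mm, set as the call begins (left out keeps the last). The fingers move at their own pace and stop on an object; the grip force is fixed at half the most. Time passes only in rows, so rows that do not move let the fingers close. The tool returns the time, the measured TCP pose, the force, the opening and the grip force at its end. only (a regular expression) keeps the lines of the reply that match it, lines (a string "A,B") keeps lines A to B, and quiet returns only ok. Input that does not fit is refused with a message, and nothing moves.
- bot.observe(): the state, without advancing time (a new reading comes with each control period).
- cam.grab_frame(name): name is "side" or "top" or "wrist"; returns a dict with "pixels" (480x640x3 uint8, red, green, blue), "range_z" (480x640 float32, mm along the optical axis (not along the pixel's ray), 0 where there is no reading), "fx", "fy", "cx", "cy" (pixels), "view" (4x4, takes a point from world to camera coordinates); the wrist camera has in their place "hand_eye" (4x4, takes a point from camera to tool coordinates, whose origin is the TCP and whose axes are the flange's). Camera axes: x right, y down, z forward; pixel columns grow to the right and rows downward; lengths in mm; the calibration is good to about 2 mm. The wrist camera is an equidistant fisheye: a pixel r from the principal point sees the ray r / f radians off the axis. A picture is of the moment at which its call begins: read the wrist's pose just before it.
- ticket.hand_in(): hands the job in; it is judged then, once.
The state is a dict: "clock": time; "qpos": joint angles; "qvel": joint speeds; "joint_torque": joint torques, N m; "tool_pos": TCP position; "tool_rot": TCP orientation; "ft_force": force on the tool from outside, world axes, zero at the start; "torque": the same for the moment, N m; "grip_width": finger opening in mm; "finger_force": force on a finger pad.
Only numpy, scipy, OpenCV 4.12 (cv2) and the standard library are available. Lean on these libraries where they do the work, as an engineer would, in place of code of your own. Each camera call takes 0.05 s, during which the arm holds its last target. There are 200 camera calls.

TASK

Load the blue module board into the grey test fixture: with your fingertips push the red knob along the long leg of its L-shaped slot, away from the fixture's open near end, until the slide has driven the board fully home against the black contact block, then push the knob round the corner to the very end of the short leg (by the green dot) so that the slide is locked. Only push the knob, do not pinch it; do not touch the board itself, and leave the things lying around where they are.

Things in the scene. Friction and masses are not known exactly. Their poses are not given: they have to be found in the camera images.
- fixture: test fixture, screwed down (cannot move): aluminium base 222 x 104 x 8 mm. Origin on the desk surface, under the knob's centre at slide value 0; +x along the long leg to the black contact block, +y left, z up. Base spans x -36 to 186, y -52 to 52 mm. Grey gate plate with the 14 mm wide L-shaped slot: x -30 to 80, y -48 to 48 mm, top at z = 30 mm
- slot_corner (a point): the slot's corner, on the plate's top (fixture x 60, y 0, z 30 mm). The knob's centre runs the long leg from x 0 to 60 at y 0, then the short leg at x 60 from y 0 to -36 mm (to the right), with 2 mm play. It can enter the short leg only from x 58 to 62 mm, 62 being the long leg's end stop. Axes as the fixture's
- contact_face (a point): middle of the face of the black contact block with brass contacts (fixture x 166, y 0, z 12 mm), which the board's edge must meet. The block's top is at z = 24 mm; the black rails beside the board have their tops at z = 16 mm
- carriage (a joint): how far the black slide (with the knob and a black pusher bar whose front face is 62 mm ahead of the knob's centre) has been pushed along fixture +x, in m: starts between 0 and 0.012, end stop 0.062, about 1.2 N sliding friction plus the board's small friction, no spring (stays where it is left)
- knob (a joint): how far the red knob is across, along fixture -y (to the right), in m: 0 in the middle of the long leg, 0.036 at the end of the short leg; about 1 N friction, no spring
- knob_top (a point): centre of the top of the red knob, 75 mm above the desk. The knob is an upright square post 14 mm wide with four black rubber pads, 19 mm from one pad face to the facing-away one; the pads reach from z = 35 to 68 mm, and the knob's underside is at z = 32 mm. It cannot be lifted out, and does not turn. Axes as the fixture's
- lock_end (a point): where the centre of the knob's top is when the knob is at the end of the short leg (a point fixed on the fixture, 75 mm above the desk). Beware: a measuring instrument with a notebook on top, about 150 mm high, stands beyond and to the right of the fixture; cross the desk at 250 mm or higher
- pad_near: rubber pad on the knob's -x side (the side to push on along the long leg); 10 mm wide, 33 mm high, its outer face 9.5 mm from the knob's centre; origin at the pad's centre, z = 51.5 mm
- pad_far: rubber pad on the knob's +x side, same size
- pad_left: rubber pad on the knob's +y side (the side to push on along the short leg), same size
- pad_right: rubber pad on the knob's -y side, same size
- module: the blue module board, 42 mm (x) x 62 mm (y), top of its parts at z = 21 mm, loose on the runners, origin at the centre of its underside, 8 mm above the desk; its axes lie along the fixture's. Fully home its origin is at fixture x = 145 mm (edge on the contact block); it starts 33 to 45 mm short of that
- loupe: stand magnifier with a black ring, 47 mm across, 44 mm high, on the desk to the left of the board; bystander, origin at its underside
- yellow_screwdriver: yellow screwdriver, 136 mm long along its y, 15 mm thick, lying to the right of the fixture; bystander
- amber_tape: roll of amber tape, 62 mm across, 12 mm high; bystander
- green_board: green module board 42 x 63 x 13 mm; bystander
- stamp: wooden stamp 18 x 44 mm, 54 mm high; bystander
- side_cutters: blue-handled side cutters, 136 x 52 x 13 mm, lying flat; bystander

How it is judged:
By the outcome, as a careful person would: the job done as asked, in the order asked, and still so for the second after the job is handed in, with the robot touching nothing.
It also fails if it takes over 45 s, if anything falls off the work surface, if the arm or the gripper's body presses on something with over 40 N, if the wrist force passes 120 N, or if a joint passes its speed limit or range.

## Working session

There is one attempt and no reset: what is moved stays moved. The work goes in short steps, Python scripts to look and compute and a tool call to move; the robot and the scene stay as the last step left them, time stands still between calls to the robot, and variables do not carry over. Pictures are saved under pics/ and viewed, at most 10 in all, crops included, and the job is handed in when it is done.

```bash
ls; mkdir -p pics
```

Run:
```python
from bench import bot, cam, ticket
import cv2,numpy as np
s=bot.observe();print({k:np.round(v,3) for k,v in s.items()})
for n in("top","side"):
    f=cam.grab_frame(n);np.savez(f"pics/{n}0.npz",**f);cv2.imwrite(f"pics/{n}0.png",f["pixels"][:,:,::-1])
    print(n,f["fx"],f["fy"],f["cx"],f["cy"],f["view"].round(3).tolist())
```

```text
bench.py
pics
{'clock': np.float64(0.0), 'qpos': array([ 1.214,  0.36 ,  1.511, -0.   ,  1.273, -0.115]), 'qvel': array([-0.   ,  0.001, -0.001, -0.   , -0.   , -0.   ]), 'joint_torque': array([-1.0000e-03, -5.1538e+01, -2.7073e+01,  6.8000e-02,  3.5000e-02,
       -0.0000e+00]), 'tool_pos': array([143.442, 581.861, 221.789]), 'tool_rot': array([-3.790e-01, -3.118e+00,  3.000e-03]), 'ft_force': array([-0.218,  0.166,  0.373]), 'torque': array([-0.028,  0.059, -0.053]), 'finger_force': np.float64(0.0), 'grip_width': np.float64(87.909)}
top 547.6523887857575 547.6523887857575 329.43920733329236 245.75169591478493 [[0.013, -1.0, 0.001, -20.948], [-0.986, -0.013, -0.166, 511.644], [0.166, 0.002, -0.986, 1164.081], [0.0, 0.0, 0.0, 1.0]]
side 594.8865515853212 594.8865515853212 314.3396307724198 242.90389740978645 [[0.964, -0.265, -0.007, -470.948], [-0.104, -0.354, -0.929, 100.988], [0.244, 0.897, -0.369, 1353.61], [0.0, 0.0, 0.0, 1.0]]
```

View pics/top0.png

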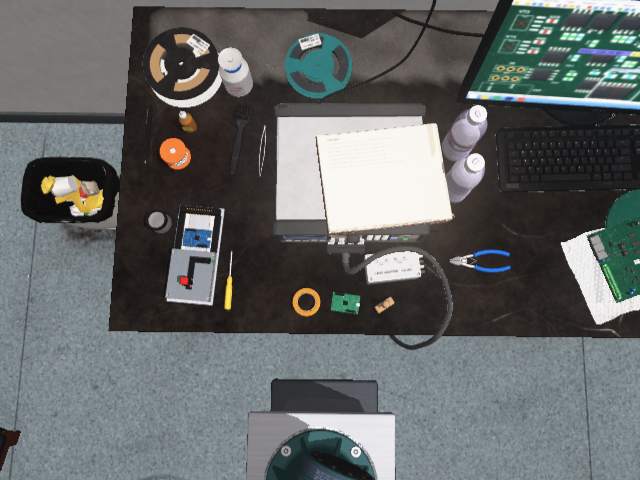

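View pics/side0.png

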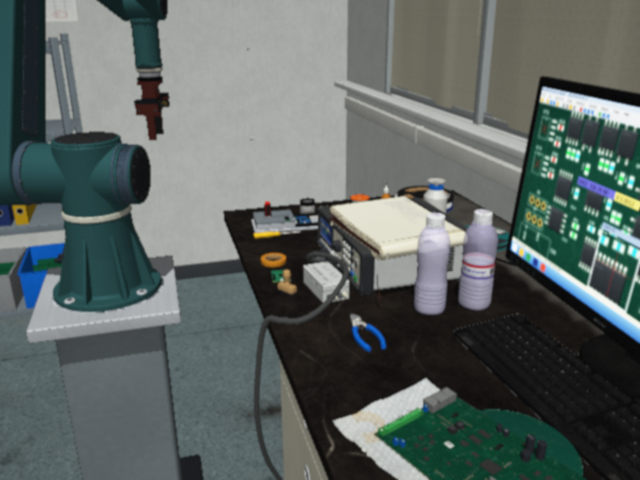

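The top picture shows the fixture at about (195,255) with the knob at (184,281), and the slot's corner at about (192,261) with its short leg running right. The side picture shows the knob at (267,207).

Create h.py:
```python
import numpy as np,cv2
from scipy.spatial.transform import Rotation as R
def ray(f,u,v):
    V=f["view"];d=np.array([(u-f["cx"])/f["fx"],(v-f["cy"])/f["fy"],1.]);Rt=V[:3,:3].T
    return -Rt@V[:3,3],Rt@d
def plane(o,d,z): return o+d*(z-o[2])/d[2]
def tcp(s):
    T=np.eye(4);T[:3,:3]=R.from_rotvec(s["tool_rot"]).as_matrix();T[:3,3]=s["tool_pos"];return T
def wray(f,T,u,v):
    x=(u-f["cx"])/f["fx"];y=(v-f["cy"])/f["fy"];r=np.hypot(x,y);k=np.sin(r)/r if r>1e-9 else 1
    M=T@f["hand_eye"];return M[:3,3],M[:3,:3]@np.array([x*k,y*k,np.cos(r)])
def meet(o1,d1,o2,d2):
    t=np.linalg.lstsq(np.c_[d1,-d2],o2-o1,rcond=None)[0];a=o1+t[0]*d1;b=o2+t[1]*d2;return (a+b)/2,np.linalg.norm(a-b)
def red(p):
    h=cv2.cvtColor(p,cv2.COLOR_RGB2HSV);return (((h[...,0]<6)|(h[...,0]>174))&(h[...,1]>170)&(h[...,2]>90)).astype(np.uint8)
```

Run:
```python
from h import *
from bench import bot, cam, ticket
t=dict(np.load("pics/top0.npz"));s=dict(np.load("pics/side0.npz"))
def blob(f,x0,x1,y0,y1):
    m=np.zeros((480,640),np.uint8);m[y0:y1,x0:x1]=red(f["pixels"])[y0:y1,x0:x1]
    v,u=np.nonzero(m);print(len(u),u.mean(),v.mean());return u.mean(),v.mean()
a=ray(t,*blob(t,166,216,260,300));b=ray(s,*blob(s,255,280,195,215))
print(meet(*a,*b),plane(*a,75),plane(*a,65))
# plate corners, screen guess
for p in [(174,247),(217,250),(166,300),(213,304)]: print(p,plane(*ray(t,*p),30).round())
st=bot.observe();f=cam.grab_frame("wrist");cv2.imwrite("pics/w0.png",f["pixels"][:,:,::-1]);print(f["fx"],f["cx"],f["cy"],f["hand_eye"].round(3).tolist(),tcp(st).round(3).tolist())
```

```text
60 184.0 280.5833333333333
9 266.77777777777777 203.33333333333334
(array([428.59746241, 294.59896393,  69.59889368]), np.float64(1.2771727987954749)) [427.42506886 293.25084715  75.        ] [428.42470633 295.92328831  65.        ]
(174, 247) [507. 332.  30.]
(217, 250) [501. 236.  30.]
(166, 300) [389. 342.  30.]
(213, 304) [381. 239.  30.]
371.64829954431775 313.6318027442695 243.29553222409606 [[-0.001, -0.96, -0.279, 75.722], [1.0, -0.001, -0.001, 0.678], [0.001, -0.279, 0.96, -161.77], [0.0, 0.0, 0.0, 1.0]] [[-0.971, 0.24, -0.001, 143.467], [0.24, 0.971, -0.001, 581.986], [0.0, -0.002, -1.0, 221.942], [0.0, 0.0, 0.0, 1.0]]
```

View pics/w0.png

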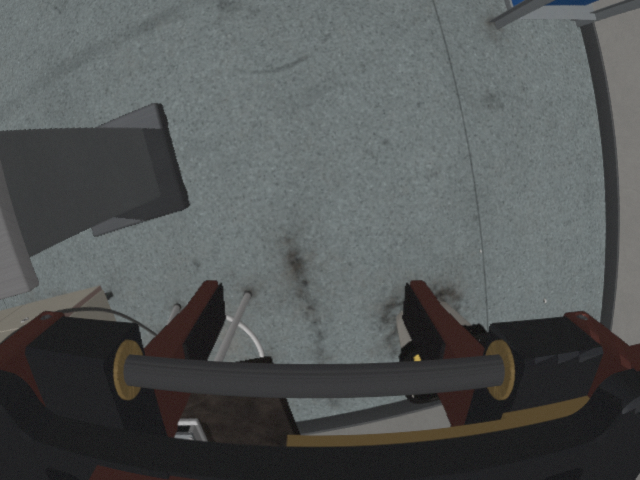

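The start view shows only the floor. I'll move above the fixture with the fingers closed.

Call:
{"method": "jog_arm", "body": {"steps": [-25,-18,-30,-0.02,-60,-41,-40,-0.04,-95,-65,-40,-0.06,-130,-89,-40,-0.08,-165,-113,-40,-0.1,-200,-137,-40,-0.12,-235,-161,-40,-0.14,-270,-185,-40,-0.16], "finger_gap": 0}}

```text
clock: 0.82
tool_pos: [357.5, 341.8, 262.6]
tool_rot: [-0.126, -3.139, 0.0]
ft_force: [0.2, 0.4, -0.1]
grip_width: 37.9
finger_force: 0.0
```

Call:
{"method": "jog_arm", "body": {"steps": [-20,-14,0,0,-40,-28,0,0,-48,-33,0,0,-48,-33,0,0]}}

```text
clock: 1.15
tool_pos: [403.3, 305.6, 262.5]
tool_rot: [0.133, 3.139, -0.001]
ft_force: [0.4, 0.3, 0.1]
grip_width: 11.1
finger_force: 0.0
```

Run:
```python
from h import *
from bench import bot, cam, ticket
st=bot.observe();f=cam.grab_frame("wrist");np.savez("pics/w1.npz",T=tcp(st),**f);cv2.imwrite("pics/w1.png",f["pixels"][:,:,::-1]);print(tcp(st).round(3).tolist(),st["clock"],st["grip_width"],st["qpos"].round(2))
```

```text
[[-0.996, 0.085, 0.0, 403.338], [0.085, 0.996, -0.0, 305.641], [-0.0, -0.0, -1.0, 262.466], [0.0, 0.0, 0.0, 1.0]] 1.15 11.144985635128316 [ 0.51  0.19  1.65 -0.    1.3  -0.97]
```

View pics/w1.png

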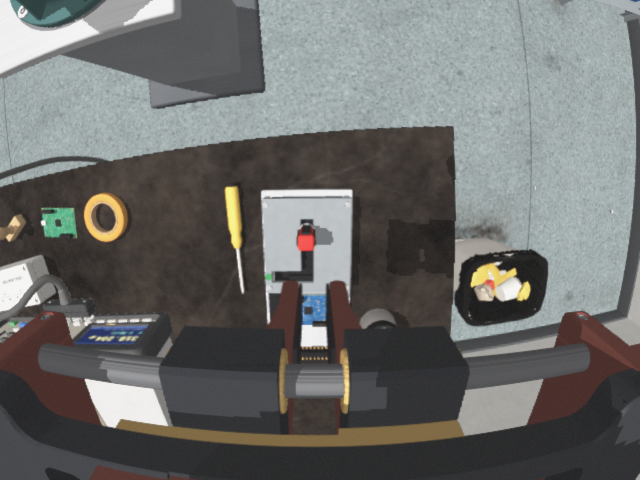

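The wrist view shows the red knob at (306,238), the plate's edges at columns 262 and 352 (top edge at row 195) and the green dot at (268,277). I'll move back and take a second view for height.

Call:
{"method": "jog_arm", "body": {"steps": [12,-6,20,0,22,-12,60,0,22,-12,70,0,22,-12,70,0], "finger_gap": 0}}

```text
clock: 1.53
tool_pos: [375.3, 296.0, 190.1]
tool_rot: [-0.126, -3.133, 0.006]
ft_force: [-0.4, 0.2, 0.6]
grip_width: 0.4
finger_force: 0.0
```

Create m.py:
```python
from h import *
def plate(f,T,z=30):
    p=f["pixels"];h=cv2.cvtColor(p,cv2.COLOR_RGB2HSV)
    m=((h[...,1]<45)&(h[...,2]>120)&(h[...,2]<205)).astype(np.uint8)
    n,l,s,c=cv2.connectedComponentsWithStats(m)
    r=red(p);rn,rl,rs,rc=cv2.connectedComponentsWithStats(r)
    k=min(range(1,rn),key=lambda i:np.hypot(*(rc[i]-[310,240]))if rs[i,4]>40 else 1e9)
    v,u=np.nonzero(rl==k)
    # plate = grey component covering most of area around the knob
    b=rs[k];y0,x0=b[1]-20,b[0]-20;w=l[y0:y0+b[3]+40,x0:x0+b[2]+40];i=np.bincount(w[w>0]).argmax()
    M=cv2.morphologyEx((l==i).astype(np.uint8),cv2.MORPH_OPEN,np.ones((3,3)))
    cs=max(cv2.findContours(M,cv2.RETR_EXTERNAL,cv2.CHAIN_APPROX_NONE)[0],key=cv2.contourArea)[:,0]
    P=np.array([plane(*wray(f,T,*q),z)[:2] for q in cs],np.float32)
    return rc[k],rs[k],cs,P
```

Run:
```python
from m import *
from bench import bot, cam, ticket
st=bot.observe();f=cam.grab_frame("wrist");T=tcp(st);np.savez("pics/w2.npz",T=T,**f);print(T[:3,3],st["clock"],st["grip_width"])
R_=[]
for n in ("w1","w2"):
    f=dict(np.load(f"pics/{n}.npz"));T=f["T"];c,b,cs,P=plate(f,T)
    print(n,c,b,cs.min(0),cs.max(0),cv2.minAreaRect(P))
    R_.append((f,T,c,b))
    o=wray(f,T,*c);print(plane(*o,75),"depth",f["range_z"][int(c[1]),int(c[0])])
    # silhouette front end: range-based points on knob top
    m=red(f["pixels"]);v,u=np.nonzero(m[b[1]:b[1]+b[3],b[0]:b[0]+b[2]]);pts=[]
    for q,w in zip(u+b[0],v+b[1]):
        z=f["range_z"][w,q];o_,d=wray(f,T,q,w);M=T@f["hand_eye"]
        if z>0: pts.append(o_+d*z/(d@M[:3,2]))
    pts=np.array(pts);tp=pts[pts[:,2]>pts[:,2].max()-4];print("top",np.median(pts[:,2]),pts[:,2].max(),(tp.min(0)+tp.max(0))/2,np.ptp(tp,axis=0))
print(meet(*wray(R_[0][0],R_[0][1],*R_[0][2]),*wray(R_[1][0],R_[1][1],*R_[1][2])))
cv2.imwrite("pics/w2.png",f["pixels"][100:400,180:480,::-1].repeat(2,0).repeat(2,1))
```

```text
[375.26658307 295.95362243 190.05160161] 1.5333 0.4470950799859666
w1 [308.00980392 241.45098039] [299 233  15  18 102] [262 196] [351 294] ((445.3269348144531, 294.3506774902344), (98.43704986572266, 114.17745971679688), 85.1003189086914)
[426.60976293 298.26107604  75.        ] depth 362.8446
top 73.88078596669604 75.95677611383587 [428.12027037 296.62660052  74.01336381] [15.48169263 13.62414172  3.88682461]
w2 [311.8 280.6] [311 279   2   4   5] [265 237] [370 328] ((432.5706481933594, 295.06591796875), (99.01013946533203, 90.7779541015625), 83.9375228881836)
[410.00906016 291.4531391   75.        ] depth 331.9257
top 44.80846088275274 50.02951556626965 [421.1288435  290.46094479  48.90303279] [0.05032643 0.01555691 2.25296556]
(array([469.02888183, 288.6075175 , -75.19121198]), np.float64(6.925127233170689))
```

View pics/w2.png

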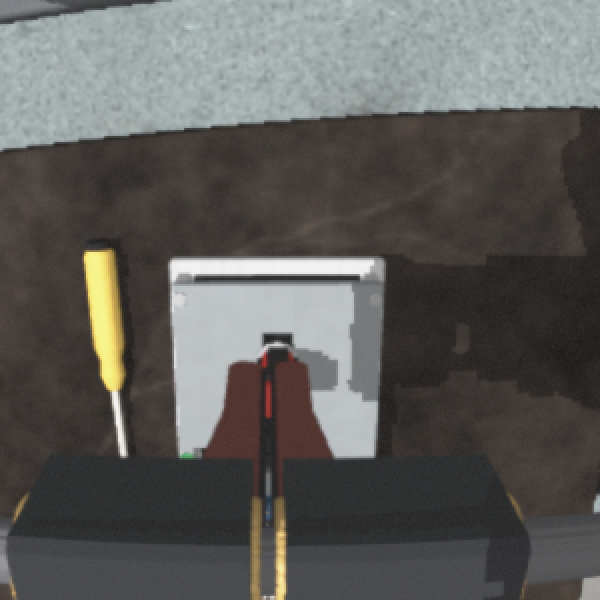

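The crop shows the closed fingertips just behind the knob, which they hide in this view, and the plate edges running nearly straight up. Fixture yaw is about -0.086, the knob is at (428,296) with its top at about 75, and the tool is already aligned. Next is the descent behind the knob.

Call:
{"method": "jog_arm", "body": {"steps": [0,4,35,0,0,4,70,0,0,4,105,0,0,4,135,0,0,4,146,0,0,4,146,0], "finger_gap": 0}}

```text
clock: 2.08
tool_pos: [379.6, 301.3, 45.5]
tool_rot: [-0.128, -3.137, 0.002]
ft_force: [0.2, -0.4, -0.3]
grip_width: -0.0
finger_force: 0.0
```

Run:
```python
from m import *
from bench import bot, cam, ticket
st=bot.observe();f=cam.grab_frame("wrist");print(tcp(st).round(3).tolist(),st["ft_force"],bot.observe()["clock"])
f=cam.grab_frame("wrist");cv2.imwrite("pics/w3.png",f["pixels"][100:400,180:480,::-1].repeat(2,0).repeat(2,1))
```

```text
[[-0.997, 0.081, -0.002, 379.641], [0.081, 0.997, -0.001, 301.278], [0.002, -0.001, -1.0, 45.473], [0.0, 0.0, 0.0, 1.0]] [ 0.18785937 -0.43079556 -0.28600637] 2.1333
```

View pics/w3.png

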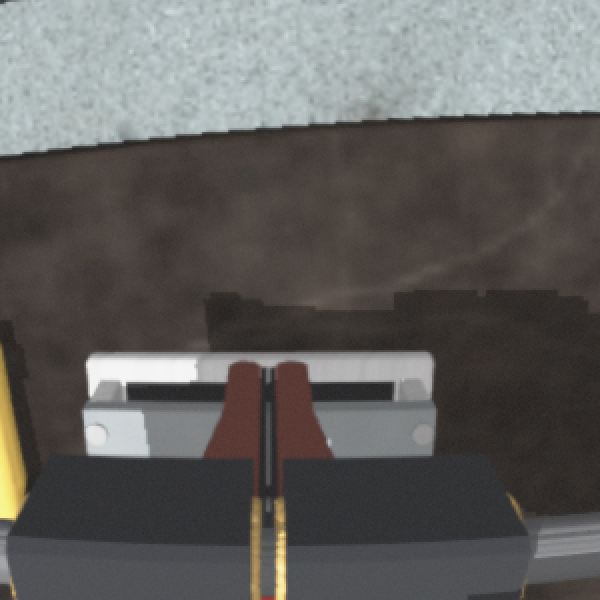

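The crop shows the fingertips at about (268,365) over the near end of the plate, midway between its screws at (96,435) and (423,435). Now I push.

Call:
{"method": "jog_arm", "body": {"steps": [-10,0,0,0,-20,0,0,0,-26,0,0,0,-32,0,0,0,-38,0,0,0,-44,0,0,0,-50,0,0,0,-56,0,0,0]}}

```text
clock: 2.85
tool_pos: [435.4, 295.8, 46.6]
tool_rot: [-0.129, -3.138, 0.001]
ft_force: [-2.3, 1.6, 1.9]
grip_width: 0.7
finger_force: 1.0
```

Call:
{"method": "jog_arm", "body": {"steps": [-4,0,0,0,-8,0,0,0,-12,0,0,0,-16,0,0,0,-19,0,0,0,-22,0,0,0]}}

```text
clock: 3.35
tool_pos: [457.2, 294.0, 46.5]
tool_rot: [-0.128, -3.139, 0.0]
ft_force: [-2.7, 0.4, 1.4]
grip_width: 0.5
finger_force: 0.8
```

Call:
{"method": "jog_arm", "body": {"steps": [-1,0,0,0,-2,0,0,0,-3,0,0,0,-4,0,0,0,-4,0,0,0]}}

```text
clock: 3.77
tool_pos: [461.1, 293.8, 46.6]
tool_rot: [-0.128, -3.139, 0.0]
ft_force: [-0.7, -0.7, -0.2]
grip_width: 0.5
finger_force: 0.4
```

Call:
{"method": "jog_arm", "body": {"steps": [-1,0,0,0,-2,0,0,0,-3,0,0,0,-3,0,0,0]}}

```text
clock: 4.1
tool_pos: [461.4, 293.6, 46.6]
tool_rot: [-0.129, -3.134, 0.001]
ft_force: [-9.3, 2.5, 6.6]
grip_width: 0.5
finger_force: 4.3
```

Call:
{"method": "jog_arm", "body": {"steps": [-1,0,0,0,-2,0,0,0,-2,0,0,0]}}

```text
clock: 4.35
tool_pos: [461.5, 293.4, 46.5]
tool_rot: [-0.129, -3.131, 0.002]
ft_force: [-13.4, 3.3, 9.8]
grip_width: 0.6
finger_force: 6.6
```

The stop is firm at TCP x 461.4, with force rising and no further motion. I'll back off, go round to the left side, and check from above.

Call:
{"method": "jog_arm", "body": {"steps": [10,0,0,0,20,0,0,0,20,15,0,0,20,30,0,0,20,45,0,0,5,45,0,0,-14,45,0,0,-14,45,0,0]}}

```text
clock: 5.02
tool_pos: [488.7, 339.9, 47.3]
tool_rot: [0.127, 3.133, 0.004]
ft_force: [1.0, 0.7, 1.3]
grip_width: 0.5
finger_force: 0.0
```

Run:
```python
from m import *
from bench import bot, cam, ticket
st=bot.observe();f=cam.grab_frame("top");print(tcp(st).round(3).tolist(),st["ft_force"])
w=cam.grab_frame("wrist")
a=cv2.resize(f["pixels"][190:310,140:240,::-1],None,fx=4,fy=4,interpolation=cv2.INTER_CUBIC)
b=w["pixels"][240:480,120:320,::-1];b=cv2.resize(b,None,fx=2,fy=2)
cv2.imwrite("pics/c4.png",np.hstack([a,b]))
```

```text
[[-0.997, 0.081, 0.006, 488.741], [0.081, 0.997, 0.002, 339.88], [-0.006, 0.003, -1.0, 47.262], [0.0, 0.0, 0.0, 1.0]] [0.9988991  0.72759141 1.26426599]
```

View pics/c4.png

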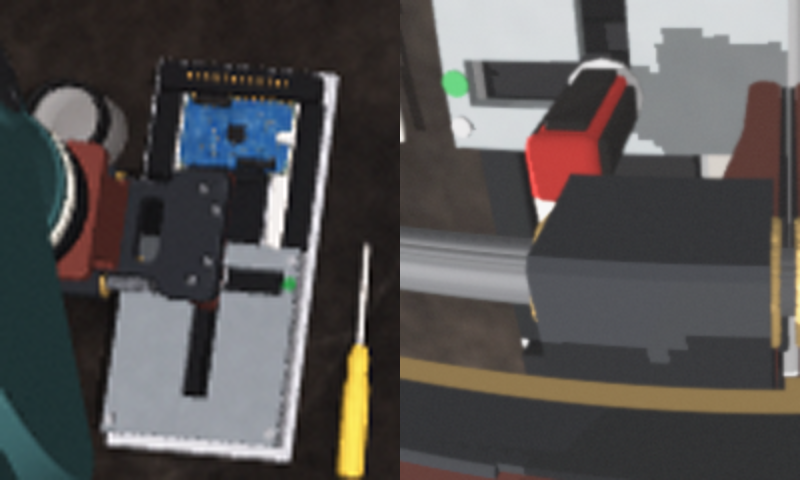

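The left half shows the board against the contact block (edge at about (240,95)). The right half shows the knob at the corner, (600,110), with the finger on its left and the green dot at (455,83). Now I push across.

Call:
{"method": "jog_arm", "body": {"steps": [3,-10,0,0,3,-18,0,0,3,-23,0,0,3,-28,0,0,3,-33,0,0,3,-38,0,0,3,-43,0,0,3,-48,0,0]}}

```text
clock: 5.78
tool_pos: [476.7, 289.1, 46.7]
tool_rot: [-0.129, -3.139, -0.0]
ft_force: [-0.6, 1.5, 0.9]
grip_width: 0.7
finger_force: 0.8
```

Call:
{"method": "jog_arm", "body": {"steps": [0,-3,0,0,0,-6,0,0,0,-8,0,0,0,-9,0,0,0,-10,0,0,0,-10,0,0]}}

```text
clock: 6.28
tool_pos: [476.1, 279.4, 46.7]
tool_rot: [0.128, 3.139, -0.0]
ft_force: [-0.3, -0.6, -0.2]
grip_width: 0.4
finger_force: 0.1
```

Call:
{"method": "jog_arm", "body": {"steps": [0,-1,0,0,0,-2,0,0,0,-3,0,0,0,-3,0,0]}}

```text
clock: 6.62
tool_pos: [475.9, 276.5, 46.7]
tool_rot: [0.128, 3.139, -0.0]
ft_force: [0.1, 1.4, -0.5]
grip_width: 0.4
finger_force: 0.3
```

Call:
{"method": "jog_arm", "body": {"steps": [0,-1,0,0,0,-2,0,0,0,-3,0,0,0,-3,0,0]}}

```text
clock: 6.95
tool_pos: [475.8, 274.3, 46.7]
tool_rot: [0.13, 3.138, 0.002]
ft_force: [-0.9, 5.0, -1.0]
grip_width: 0.7
finger_force: 2.4
```

Call:
{"method": "jog_arm", "body": {"steps": [0,-1,0,0,0,-2,0,0,0,-2,0,0]}}

```text
clock: 7.2
tool_pos: [475.8, 274.0, 46.8]
tool_rot: [0.131, 3.138, 0.007]
ft_force: [0.2, 12.2, -3.6]
grip_width: 0.8
finger_force: 5.9
```

Call:
{"method": "jog_arm", "body": {"steps": [0,-1,0,0,0,-2,0,0,0,-2,0,0]}}

```text
clock: 7.45
tool_pos: [475.9, 273.8, 46.8]
tool_rot: [0.132, 3.137, 0.011]
ft_force: [-1.6, 18.9, -5.9]
grip_width: 0.5
finger_force: 9.4
```

The force is firm at the end stop. I'll withdraw to the left, go up and back, and look.

Call:
{"method": "jog_arm", "body": {"steps": [0,12,0,0,0,30,0,0,0,40,0,0,0,40,-35,0,0,40,-70,0,10,40,-105,0,25,40,-140,0,40,40,-175,0]}}

```text
clock: 8.12
tool_pos: [438.0, 312.3, 223.1]
tool_rot: [-0.129, -3.139, 0.002]
ft_force: [0.3, -0.7, 0.4]
grip_width: 0.3
finger_force: 0.0
```

Call:
{"method": "jog_arm", "body": {"steps": [20,15,-20,0,50,30,-35,0,60,40,-35,0,60,40,-35,0,60,40,-35,0]}}

```text
clock: 8.53
tool_pos: [381.6, 357.5, 256.7]
tool_rot: [0.125, 3.139, -0.001]
ft_force: [-0.5, -0.5, -0.6]
grip_width: 0.1
finger_force: 0.0
```

Run:
```python
from m import *
from bench import bot, cam, ticket
f=cam.grab_frame("top");st=bot.observe();print(tcp(st)[:3,3],st["ft_force"])
w=cam.grab_frame("wrist");T=tcp(st)
a=cv2.resize(f["pixels"][190:310,140:240,::-1],None,fx=4,fy=4,interpolation=cv2.INTER_CUBIC)
b=cv2.resize(w["pixels"][180:380,150:350,::-1],None,fx=2,fy=2);b=cv2.copyMakeBorder(b,0,80,0,0,0)
cv2.imwrite("pics/c5.png",np.hstack([a,b]))
m=red(w["pixels"]);n,l,s,c=cv2.connectedComponentsWithStats(m)
for i in range(1,n):
    if s[i,4]>30: print(c[i],s[i],plane(*wray(w,T,*c[i]),72))
m=red(f["pixels"]);m[:,:166]=0;m[:,230:]=0;m[:240]=0;m[310:]=0;v,u=np.nonzero(m);print("top",plane(*ray(f,u.mean(),v.mean()),72))
```

```text
[382.04927396 357.01210894 256.3008718 ] [-0.12334339 -0.70406106  0.32564089]
[225.96858639 315.67539267] [219 309  15  15 191] [479.00531727 255.45128357  72.        ]
top [478.53064853 253.99917405  72.        ]
```

View pics/c5.png

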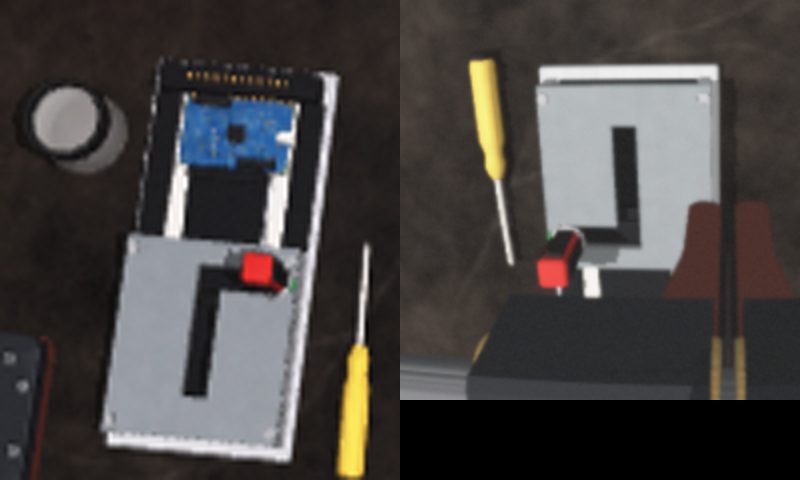

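The picture shows the knob at (258,268), at the end of the short leg by the green dot. The board lies against the contact block, and the loupe and screwdriver have not moved.

```bash
python3 -c "
from bench import bot, cam, ticket
print(ticket.hand_in())"
```

```text
the job is handed in; nothing more can be done
None
```

The board is home against the contact block, the knob is at the end of the short leg so the slide is locked, and the job was handed in about 9 s into the 45 s limit; the verdict isn't shown to me.

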